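Press the loose marker cap home

TASK

One of the thick markers standing in the silicone tray has its cap only part-way on and would dry out. Press that cap straight down with your fingertips, gently, until it is fully home, then take the hand well clear. Touch none of the other markers, and do not lift or shift anything on the counter.

Things in the scene. Friction and masses are not known exactly. Their poses are not given: they have to be found in the camera images.
- tray: marker tray, a loose 0.7 kg block of hard grey silicone, 94 mm (its x) by 138 mm (its y) by 48 mm high with a flange 104 by 148 mm at its foot; origin at the centre of its underside, on the counter (z = 0). Six round sockets, 40 mm deep, at x = -22 and +22 mm and y = -44, 0 and +44 mm, hold six markers upright, caps up, 44 mm apart; which marker stands in which socket varies
- marker: the marker whose cap is only part-way on: grey barrel 20 mm in diameter and 80 mm long, above it a white neck 16 mm in diameter that shows as a gap below the black cap. Stands loosely in a socket; origin at the centre of its underside, 8 mm above the counter; z up along the marker
- cap (a joint): how far the cap of that marker still stands off its barrel, in m: 0 = fully home, 0.011 to 0.016 at the start. It slides straight down along the marker against a steady friction of about 5 N, stays where it is left, and meets a firm stop at 0
- cap_top (a point): centre of the flat top of that cap (black, 22 mm in diameter, 48 mm long). It is 136 mm above the counter when the cap is home, level with the tops of the other thick markers, and 11 to 16 mm higher at the start
- marker_b: another thick marker, the same as the first but with its cap fully on: 20 mm barrel, 22 mm flat-topped cap, 128 mm long in all, so its top is 128 mm above its origin (centre of its underside, in a socket of the tray). Not to be touched
- marker_c: another thick marker, the same as the first but with its cap fully on: 20 mm barrel, 22 mm flat-topped cap, 128 mm long in all, so its top is 128 mm above its origin (centre of its underside, in a socket of the tray). Not to be touched
- marker_d: another thick marker, the same as the first but with its cap fully on: 20 mm barrel, 22 mm flat-topped cap, 128 mm long in all, so its top is 128 mm above its origin (centre of its underside, in a socket of the tray). Not to be touched
- marker_e: another thick marker, the same as the first but with its cap fully on: 20 mm barrel, 22 mm flat-topped cap, 128 mm long in all, so its top is 128 mm above its origin (centre of its underside, in a socket of the tray). Not to be touched
- long_marker: a longer marker with a slim tapering cap (15 mm wide narrowing to 6 mm at its rounded tip), fully capped, 140 mm long, so its tip stands 148 mm above the counter, 12 mm above the thick ones; origin at the centre of its underside. Not to be touched
- mug: white ceramic mug, 82 mm across, 95 mm high, handle at its +y; origin at the centre of its underside
- tape_roll: spare roll of packing tape lying flat, 90 mm across, 48 mm high; origin at the centre of its underside
- clear_box: clear plastic box with a closed lid, 126 by 196 mm over its clips, 83 mm high; origin at the centre of its underside
- tape_gun: orange handheld tape gun with a lever, lying on its side, about 205 by 200 mm and 61 mm high; origin on the counter about the middle of its frame

How it is judged:
By the outcome, as a careful person would: the job done as asked, in the order asked, and still so for the second after the job is handed in, with the robot touching nothing.
It also fails if it takes over 32 s, if anything falls off the work surface, if the arm or the gripper's body presses on something with over 40 N, if the wrist force passes 120 N, or if a joint passes its speed limit or range.

ROBOT

A 6-joint arm with a two-finger parallel gripper is mounted at the origin on the work surface. World frame = base frame: x ahead of the robot, y to its left, z up, the work surface at z = 0. Lengths are in m, angles in rad, forces in N, time in s.
With the tool pointing down it reaches from about 0.35 to 0.8 m from the base axis. Payload 7.3 kg.
Tool frame: the origin (TCP) lies midway between the tips of the shut fingers; the grasp point (between the pads) lies 19 mm behind it; z points along the fingers, y is the direction in which the jaws open and shut (so a half turn about z gives the same grasp; the last joint's range is limited). The gripper opens to 85 mm and grips with 20 to 120 N. Pads are 22 mm wide; open, the fingers measure 114 mm over their backs; the gripper's body (76 mm by 85 mm) begins 54 mm behind the grasp point. The pads swing forward as they close: fully open they stand 13 mm farther back than shut.
Start: joints at [-1.258, 0.342, 1.524, -0, 1.275, -0.146], TCP at [0.233, -0.471, 0.231] pointing down, gripper open.
Joint ranges: [-2.53, 2.53], [-0.77, 2.02], [0.04, 2.7], [-1, 4.14], [0.28, 2.66], [-3.11, 3.11]. Speed limits (rad/s): [2.57, 2.57, 3.14, 3.14, 3.14, 3.14].

INTERFACE

Orientations are given as a rotation vector (axis times angle).
In Python, from workcell import ctrl, jaws, monitor, imaging gives the robot as it stands. Calls block until the motion is done:
- ctrl.goto(position, orientation): joint-space move of the TCP to a pose.
- ctrl.move_l(position, ori=None, v=0.15, f_stop=None): straight line of the TCP; ori=None keeps the orientation; v is the mean speed in m/s. With f_stop (N) it stops when the force on the tool has changed by that much, and returns True; else False.
- ctrl.movej(angles): joint-space move.
- jaws.grip(opening): finger opening in m; the grip force is fixed at half the most; returns when the fingers have stopped.
- ctrl.pause(seconds).
- ctrl.solve_ik(position, orientation): joint angles nearest the present ones, or None.
- monitor.observe(): the state.
- imaging.capture(name): name is "scene" or "side" or "wrist"; returns (picture, depth): 384x512x3 uint8, blue, green, red; 384x512 float32, m along the optical axis (not along the pixel's ray), 0 where there is no reading.
- imaging.calibration(name): a dict with "K" (3x3 intrinsics, pixels), "xyz" and "attitude" of the camera in the world. Camera axes: x right, y down, z forward; pixel columns grow to the right and rows downward; lengths in m; the calibration is good to about 2 mm. A picture is of the moment at which its call begins: read the wrist's pose just before it. calibration takes no time and is no camera call; for the wrist camera it gives the pose at the moment of the call.
A pose or a line that the arm cannot do raises ctrl.Unreachable and nothing moves.
- ctrl.sign_off(): hands the job in, once; it reports no verdict.
The state is a dict: "time_s": time; "joint_pos": joint angles; "qd": joint speeds; "joint_efforts": joint torques, N m; "eef_pos": TCP position; "ee_rot": TCP orientation; "force": force on the tool from outside, world axes, zero at the start; "wrist_torque": the same for the moment, N m; "opening": finger opening in m.
Only numpy, scipy, OpenCV 4.12 (cv2) and the standard library are available. Lean on these libraries where they do the work, as an engineer would, in place of code of your own. Each camera call takes 0.05 s, during which the arm holds its last target.

## Working session

There is one attempt and no reset: what is moved stays moved. The work goes in short steps, each a Python script; the robot and the scene stay as the last script left them, time stands still between calls to the robot, and variables do not carry over. Pictures are saved under pics/ and viewed, and the job is handed in when it is done.

```bash
ls; mkdir -p pics; python3 - <<'E'
from workcell import ctrl,jaws,monitor,imaging
import cv2,numpy as np
print(monitor.observe())
for n in("scene","side","wrist"):
    c=imaging.calibration(n);p,d=imaging.capture(n);print(n,c)
    cv2.imwrite(f"pics/{n}0.png",p);np.save(f"pics/{n}0.npy",d)
E
```

```text
pics
{'time_s': 0.0, 'joint_pos': array([-1.25799858e+00,  3.42699683e-01,  1.52501236e+00,  1.85031462e-06,
        1.27540034e+00, -1.45939262e-01]), 'qd': array([-1.57122876e-03, -6.49056626e-05,  3.49364282e-04, -6.20360886e-04,
       -8.63863634e-04,  1.10110897e-03]), 'joint_efforts': array([-1.19963850e-03, -4.33683765e+01, -2.46010441e+01, -2.97506458e-04,
        7.90591061e-03, -4.12324050e-05]), 'eef_pos': array([ 0.23240337, -0.47031359,  0.23063954]), 'ee_rot': array([-3.05784014e+00, -7.13935522e-01,  1.96064451e-04]), 'force': array([0.33541744, 0.09119572, 0.02802277]), 'wrist_torque': array([-0.02401043,  0.00443334,  0.00867123]), 'opening': 0.08543182929802022}
scene {'K': array([[353.36618378,   0.        , 252.04525654],
       [  0.        , 353.36618378, 191.65075562],
       [  0.        ,   0.        ,   1.        ]]), 'xyz': array([0.8335565 , 0.5170089 , 0.70091965]), 'attitude': array([-0.77056969, -2.66472338,  1.02872845])}
side {'K': array([[411.9251821 ,   0.        , 260.88008178],
       [  0.        , 411.9251821 , 189.07058876],
       [  0.        ,   0.        ,   1.        ]]), 'xyz': array([-0.02679283,  0.67226172,  0.77099487]), 'attitude': array([-0.94009858,  2.37858058, -1.16121712])}
wrist {'K': array([[271.192913  ,   0.        , 255.08637872],
       [  0.        , 271.192913  , 194.60200527],
       [  0.        ,   0.        ,   1.        ]]), 'xyz': array([ 0.30371762, -0.43460414,  0.37316943]), 'attitude': array([ 2.43419101, -1.51238261, -0.24138642])}
```

View pics/scene0.png

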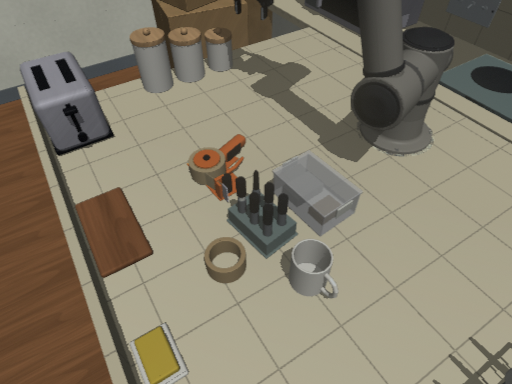

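View pics/side0.png

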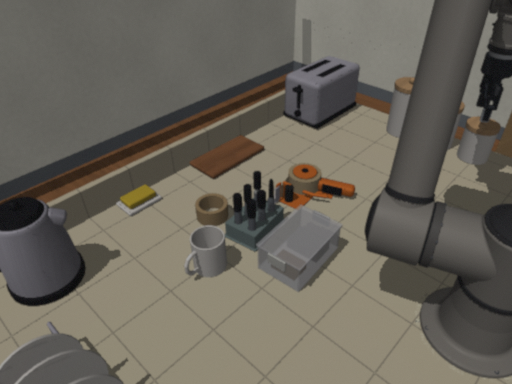

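View pics/wrist0.png

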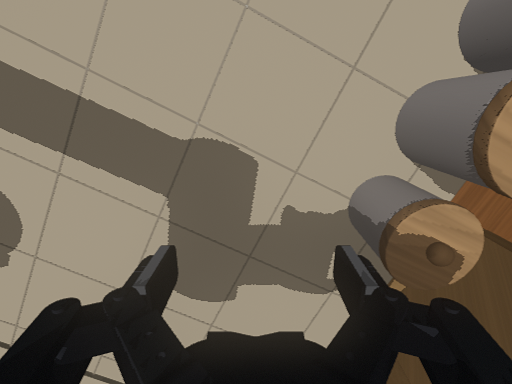

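The markers stand at about (262,205) in scene and (258,205) in side. The wrist camera doesn't see them. I'll enlarge both views.

```bash
python3 - <<'E'
import cv2,numpy as np
a=cv2.imread("pics/scene0.png")[150:260,205:315]
b=cv2.imread("pics/side0.png")[160:250,210:310]
f=lambda x,s:cv2.resize(np.clip(x*1.8,0,255).astype('uint8'),None,fx=s,fy=s,interpolation=cv2.INTER_CUBIC)
cv2.imwrite("pics/za.png",f(a,5));cv2.imwrite("pics/zb.png",f(b,6))
E
```

```text
(no output)
```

View pics/za.png

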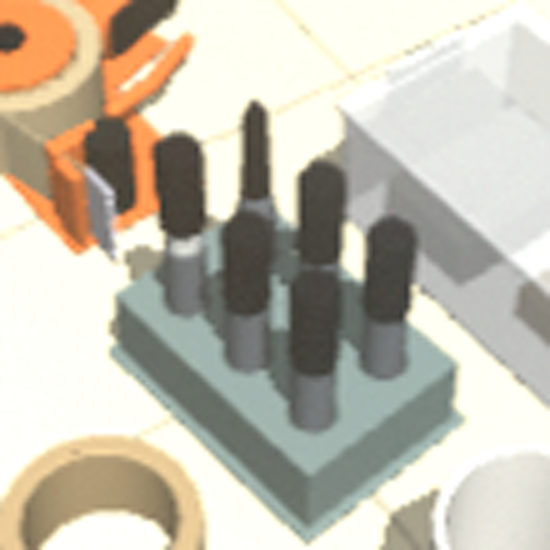

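View pics/zb.png

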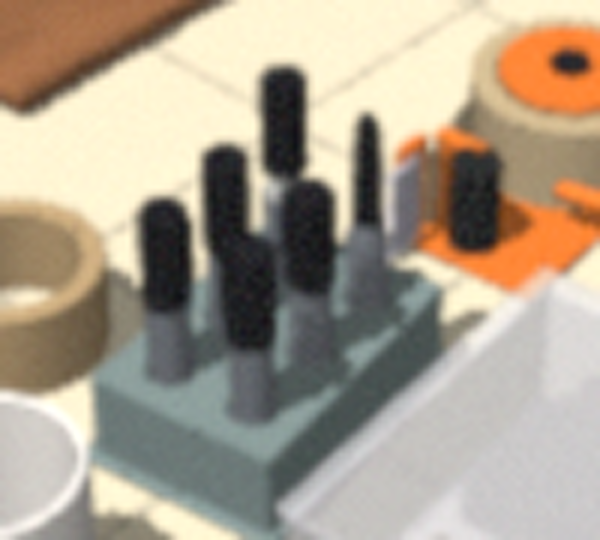

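The white gap is under the corner cap beside the long marker: scene about (241,179), side about (257,173). Next I triangulate all six tops.

```bash
cat > h.py <<'E'
import numpy as np
from scipy.spatial.transform import Rotation as R
from workcell import imaging
def ray(c,uv):
    d=np.linalg.solve(c["K"],[uv[0],uv[1],1]);return c["xyz"],R.from_rotvec(c["attitude"]).apply(d)
def plane(c,uv,z):
    o,d=ray(c,uv);return o+d*(z-o[2])/d[2]
def tri(rs):
    A=0;b=0
    for o,d in rs:
        d=d/np.linalg.norm(d);P=np.eye(3)-np.outer(d,d);A=A+P;b=b+P@o
    x=np.linalg.solve(A,b);return x,[np.linalg.norm(np.cross(x-o,d/np.linalg.norm(d))) for o,d in rs]
E
python3 - <<'E'
from h import *
np.set_printoptions(precision=4,suppress=True)
cs,cd=imaging.calibration("scene"),imaging.calibration("side")
S=dict(T=(180,149),B=(246,228),C=(314,283),D=(389,232),E=(322,176),L=(256,103))
D=dict(T=(284,81),B=(226,160),C=(165,213),D=(248,250),E=(309,195),L=(368,117))
for k in S:
    s=(np.array(S[k])+.5)/5-.5+[205,150];d=(np.array(D[k])+.5)/6-.5+[210,160]
    z={'T':.1495,'L':.148}.get(k,.136)
    x,e=tri([ray(cs,s),ray(cd,d)])
    print(k,x,np.array(e),plane(cs,s,z)[:2],plane(cd,d,z)[:2])
E
```

```text
T [0.5811 0.049  0.1496] [0.0009 0.0009] [0.5807 0.0478] [0.5807 0.0502]
B [0.5743 0.0918 0.1343] [0.0011 0.0011] [0.5747 0.0917] [0.5722 0.0948]
C [0.5672 0.134  0.1348] [0.0018 0.0018] [0.5671 0.1327] [0.5653 0.1374]
D [0.5251 0.128  0.135 ] [0.0019 0.0019] [0.5248 0.1265] [0.5234 0.1313]
E [0.5311 0.0858 0.1356] [0.0017 0.0017] [0.5306 0.084 ] [0.53   0.0884]
L [0.5379 0.0424 0.1486] [0.0012 0.0012] [0.5371 0.0404] [0.5378 0.0435]
```

The tops agree within 2 mm: z is 0.150 for the target, 0.135 for the thick ones, 0.149 for the long one. Spacing is about 43 mm and yaw about 9°. I'll shut the jaws, go above the cap and check with the wrist camera.

```bash
python3 - <<'E'
from h import *
from workcell import ctrl,jaws,monitor
import cv2
y=np.array([.16,-.987,0]);y/=np.linalg.norm(y);z=np.array([0,0,-1.]);x=np.cross(y,z)
ori=R.from_matrix(np.c_[x,y,z]).as_rotvec();print(ori)
np.save("ori.npy",ori)
jaws.grip(0)
ctrl.goto([.581,.049,.26],ori)
s=monitor.observe();print(s["time_s"],s["eef_pos"],s["ee_rot"],s["force"],s["opening"])
c=imaging.calibration("wrist");p,d=imaging.capture("wrist");cv2.imwrite("pics/w1.png",p);np.savez("w1",d=d,**c)
p,d=imaging.capture("side");cv2.imwrite("pics/s1.png",p)
for q in([.581,.049,.1495],[.574,.092,.136],[.538,.042,.148],s["eef_pos"]):
    v=c["K"]@R.from_rotvec(c["attitude"]).inv().apply(np.array(q)-c["xyz"]);print(v[:2]/v[2])
E
```

```text
[3.13145567 0.25217012 0.        ]
3.1583 [0.58102798 0.04810064 0.25989893] [ 3.13137228e+00  2.50492462e-01 -3.27977907e-04] [-0.74135748  0.05836573  0.00461237] -0.00020221919557122866
[255.00869757 191.88763166]
[212.50188826 188.01459308]
[255.09118486 231.71202352]
[256.48344435 248.13276755]
```

View pics/w1.png

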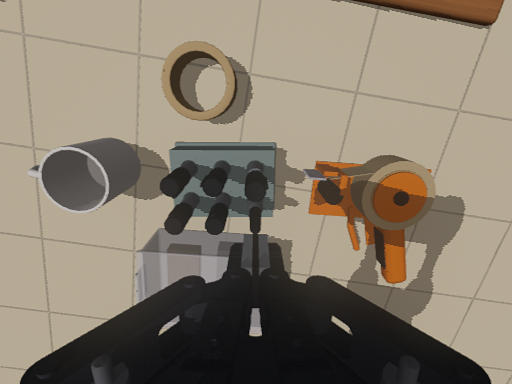

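View pics/s1.png

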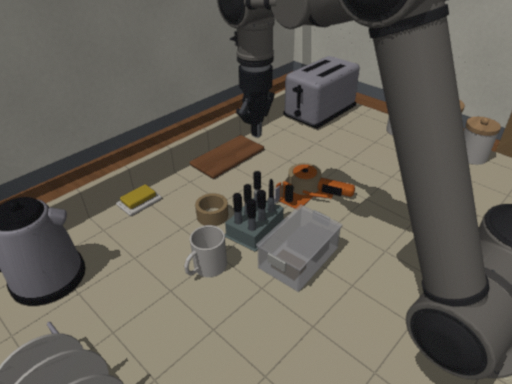

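The wrist view shows the target cap near (256,185), the fingertips near (256,248) and the long tip near (255,228). I'll zoom in to refine.

```bash
python3 - <<'E'
import cv2,numpy as np
a=cv2.imread("pics/w1.png")[150:260,150:290]
cv2.imwrite("pics/w1z.png",cv2.resize(np.clip(a*2.5,0,255).astype('uint8'),None,fx=5,fy=5,interpolation=cv2.INTER_CUBIC))
d=np.load("w1.npz")["d"]
np.set_printoptions(precision=3,suppress=True,linewidth=200)
print(d[166:204:2,240:274:2])
E
```

```text
[[0.36  0.361 0.36  0.36  0.388 0.343 0.333 0.332 0.33  0.334 0.34  0.356 0.362 0.36  0.361 0.36  0.36 ]
 [0.361 0.361 0.362 0.363 0.354 0.332 0.322 0.32  0.32  0.323 0.329 0.344 0.362 0.362 0.362 0.361 0.36 ]
 [0.363 0.362 0.361 0.361 0.338 0.321 0.321 0.318 0.305 0.321 0.321 0.331 0.362 0.362 0.361 0.362 0.361]
 [0.363 0.362 0.364 0.364 0.325 0.302 0.298 0.296 0.297 0.296 0.302 0.322 0.363 0.364 0.362 0.363 0.363]
 [0.363 0.365 0.363 0.363 0.301 0.295 0.289 0.287 0.287 0.289 0.293 0.299 0.365 0.365 0.365 0.364 0.364]
 [0.363 0.365 0.365 0.364 0.293 0.286 0.28  0.279 0.28  0.28  0.285 0.289 0.304 0.364 0.367 0.366 0.365]
 [0.366 0.367 0.365 0.304 0.284 0.278 0.272 0.272 0.272 0.272 0.277 0.28  0.291 0.289 0.366 0.365 0.365]
 [0.366 0.366 0.367 0.292 0.275 0.269 0.264 0.267 0.264 0.265 0.269 0.272 0.283 0.28  0.366 0.369 0.366]
 [0.367 0.367 0.368 0.281 0.268 0.263 0.261 0.261 0.262 0.26  0.263 0.265 0.274 0.273 0.366 0.367 0.367]
 [0.367 0.368 0.368 0.27  0.264 0.26  0.261 0.261 0.26  0.261 0.261 0.263 0.266 0.267 0.368 0.369 0.368]
 [0.368 0.368 0.368 0.264 0.262 0.262 0.262 0.264 
[... 195 characters left out ...]
64 0.264 0.262 0.264 0.263 0.263 0.263 0.263 0.267 0.37  0.37  0.371]
 [0.372 0.371 0.372 0.264 0.264 0.263 0.262 0.264 0.265 0.264 0.265 0.263 0.264 0.267 0.371 0.371 0.371]
 [0.371 0.372 0.372 0.264 0.265 0.264 0.266 0.264 0.265 0.264 0.266 0.265 0.264 0.373 0.372 0.372 0.371]
 [0.373 0.373 0.374 0.267 0.267 0.265 0.266 0.264 0.265 0.266 0.267 0.264 0.265 0.373 0.373 0.374 0.374]
 [0.374 0.374 0.374 0.373 0.267 0.267 0.267 0.266 0.266 0.266 0.266 0.266 0.374 0.375 0.374 0.374 0.375]
 [0.375 0.376 0.375 0.375 0.37  0.351 0.267 0.266 0.267 0.266 0.269 0.36  0.375 0.375 0.375 0.377 0.376]
 [0.375 0.376 0.376 0.375 0.358 0.346 0.34  0.34  0.338 0.34  0.341 0.354 0.376 0.377 0.377 0.375 0.376]]
```

View pics/w1z.png

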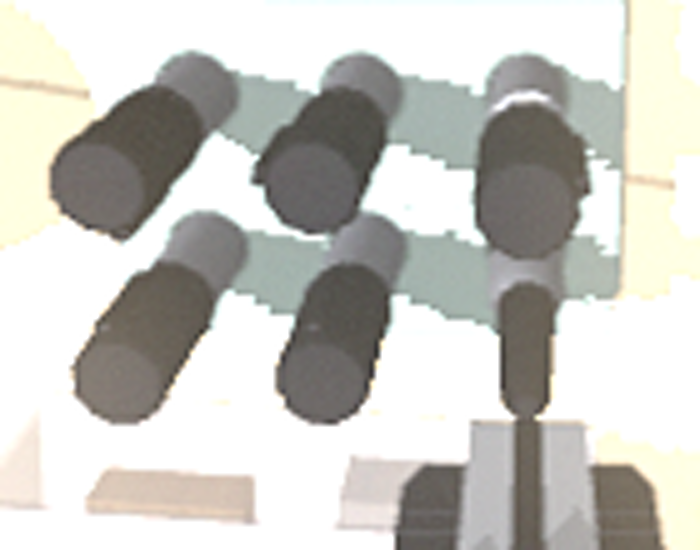

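The target top's ellipse centre is at (255.1,191.9) in the wrist view, and the prediction was (255.0,191.9), so the position is confirmed. Next is a slow press with a force stop.

```bash
python3 - <<'E'
from h import *
from workcell import ctrl,monitor
import cv2
ori=np.load("ori.npy")
ctrl.move_l([.581,.049,.158],ori,v=.08);ctrl.pause(.3)
s=monitor.observe();print(s["time_s"],s["eef_pos"],s["force"])
r=ctrl.move_l([.581,.049,.130],ori,v=.012,f_stop=10)
s=monitor.observe();print(r,s["time_s"],s["eef_pos"],s["force"],s["wrist_torque"])
p,d=imaging.capture("side");cv2.imwrite("pics/s2.png",cv2.resize(np.clip(p[120:250,190:320]*1.8,0,255).astype('uint8'),None,fx=4,fy=4,interpolation=2))
p,d=imaging.capture("scene");cv2.imwrite("pics/c2.png",cv2.resize(np.clip(p[110:260,200:350]*1.8,0,255).astype('uint8'),None,fx=4,fy=4,interpolation=2))
E
```

```text
4.9833 [0.58108215 0.04901505 0.15820347] [0.21464337 0.09701508 0.26439928]
True 6.6417 [0.58139746 0.0489724  0.1360471 ] [-0.45985101  0.39331756  5.20257616] [ 0.01207968  0.07701117 -0.01938152]
```

View pics/s2.png

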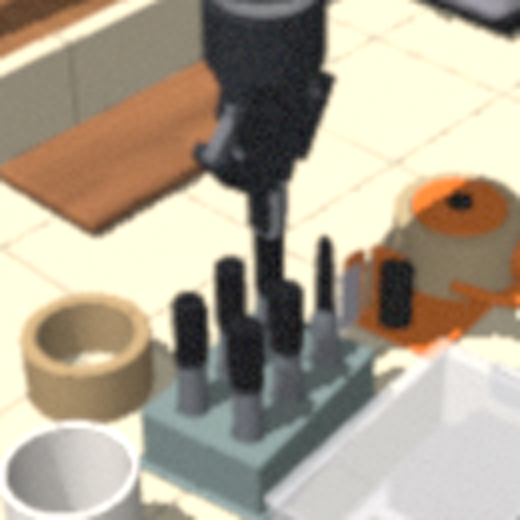

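View pics/c2.png

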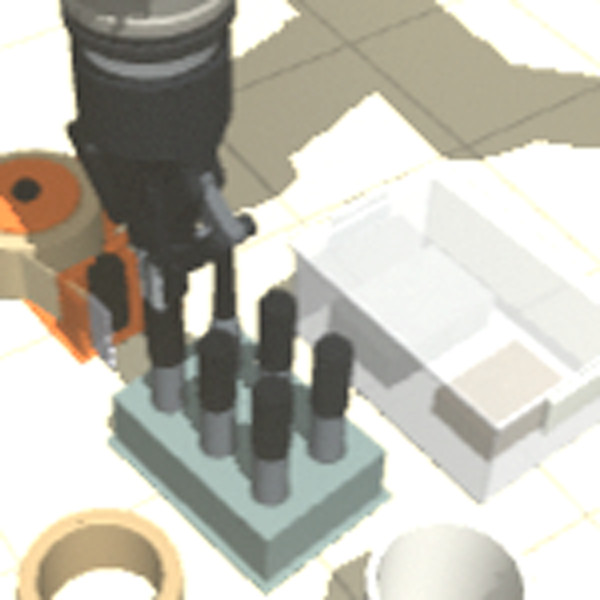

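The press stopped at TCP z = 0.1360, the exact height for a fully home cap, and the white gap is gone. I'll do one short confirming press, then lift clear and look again.

```bash
python3 - <<'E'
from h import *
from workcell import ctrl,monitor
import cv2
ori=np.load("ori.npy")
r=ctrl.move_l([.581,.049,.132],ori,v=.008,f_stop=8)
s=monitor.observe();print(r,s["time_s"],s["eef_pos"],s["force"])
ctrl.move_l([.581,.049,.19],ori,v=.06)
ctrl.move_l([.581,.049,.30],ori,v=.15)
c=imaging.calibration("wrist");p,d=imaging.capture("wrist");cv2.imwrite("pics/w3.png",cv2.resize(np.clip(p[140:240,150:290]*2.5,0,255).astype('uint8'),None,fx=5,fy=5,interpolation=2))
np.savez("w3",d=d,**c)
for n,(a,b) in dict(scene=(150,205),side=(160,210)).items():
    p,d=imaging.capture(n);cv2.imwrite(f"pics/{n}3.png",p)
A=[cv2.resize(np.clip(cv2.imread(f"pics/{n}{k}.png")[a:a+100,b:b+100]*1.8,0,255).astype('uint8'),None,fx=3,fy=3,interpolation=2) for n,(a,b) in dict(scene=(150,205),side=(155,210)).items() for k in(0,3)]
cv2.imwrite("pics/cmp.png",np.vstack([np.hstack(A[:2]),np.hstack(A[2:])])[:600])
s=monitor.observe();print(s["time_s"],s["eef_pos"],s["force"])
E
```

```text
True 7.0417 [0.58199271 0.04896571 0.13603854] [-0.5066789   1.33341034  3.97716445]
9.125 [0.58060405 0.04901762 0.2987736 ] [ 0.07218005  0.03776216 -0.59322022]
```

View pics/cmp.png

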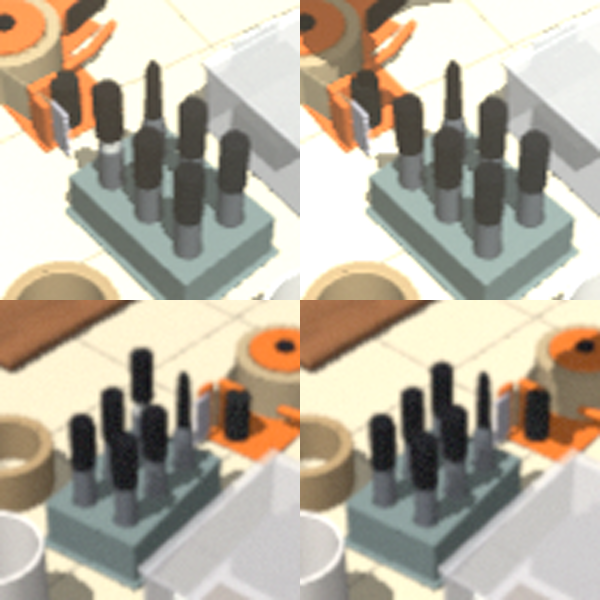

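View pics/w3.png

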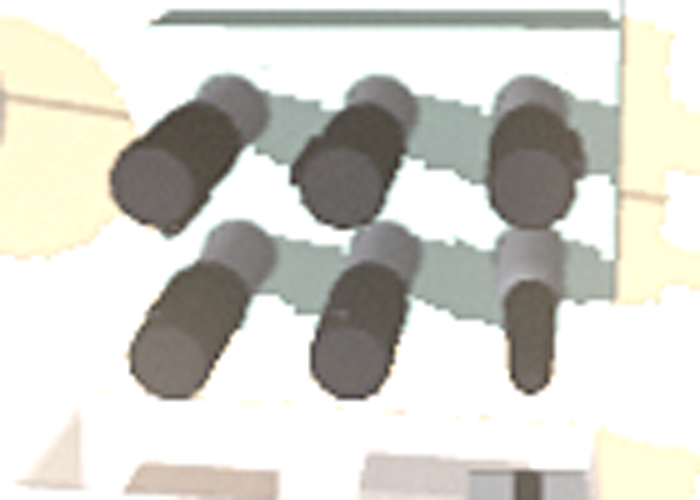

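The before and after views (scene top, side bottom) show the white gap gone, the target cap level with the other thick ones, and the tray and other markers where they were. The hand is 16 cm above.

```bash
python3 - <<'E'
from workcell import ctrl
ctrl.sign_off()
E
```

```text
the job is handed in; nothing more can be done
```

I found the part-way cap by its white gap: the corner marker beside the long one, with its top at about (0.581, 0.049, 0.150). I pressed it straight down with shut fingertips until it was fully home.

- **Press:** it stopped on the 10 N force limit with the fingertips at z = 0.1360, the height given for a fully home cap. A second light press (8 N) moved it no further.
- **After the press:** I lifted the hand to z = 0.30 and handed in at about 9 s. The last pictures from all three cameras show the gap closed and the cap level with the other thick markers. The other markers and the tray look unmoved.
- **Disagreements:** no check failed. The scene and side views differed by about 2–5 mm on the marker tops. The wrist view matched the target's position within a pixel. During the second press the fingertips slid about 0.6 mm sideways on the cap, with no visible effect.

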